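# Rotate three calibration weights between scale and cases

## Task

The bench scale is to be checked next with the smallest weight: leave that one standing alone on the pan, gently set down inside the engraved circle, and the large and the medium weight standing fully down in their own cases, each in the seat that fits it. At present the large weight is on the pan, the medium one stands in the large one's case and the small one in the medium one's case, so one of them has to wait in a free spot on the way. Do not tip a weight over, and leave the tweezers, the setting ring and the micrometer where they lie.

Things in the scene. Friction and masses are not known exactly. Their poses are not given: they have to be found in the camera images.
- weight_large: the large calibration weight: an upright grey steel-coloured bottle-shaped weight, round body 44 mm in diameter and 40 mm high, above it a knob 26 mm across up to 55 mm total height, about 0.5 kg. Origin at the centre of its underside, z up along its axis. It can be gripped round the body or by the knob
- weight_medium: the medium calibration weight: an upright brass-coloured bottle-shaped weight, round body 34 mm in diameter and 32 mm high, above it a knob 20 mm across up to 42 mm total height, about 0.2 kg. Origin at the centre of its underside, z up along its axis. It can be gripped round the body or by the knob
- weight_small: the small calibration weight: an upright brass-coloured bottle-shaped weight, round body 24 mm in diameter and 22 mm high, above it a knob 13 mm across up to 30 mm total height, about 0.1 kg. Origin at the centre of its underside, z up along its axis. It can be gripped round the body or by the knob
- case_large: the large weight's own case, lid off: a square block of dark wood, 70 x 70 mm and 20 mm high, fixed to the table, with one round seat in the middle, 52 mm in diameter and 12 mm deep (seat floor 8 mm above the table, lined with grey felt). Origin at the centre of the case's underside, z up; the seat is on that axis
- case_medium: the medium weight's own case, lid off: a square block of dark wood, 60 x 60 mm and 20 mm high, fixed to the table, with one round seat in the middle, 42 mm in diameter and 12 mm deep (seat floor 8 mm above the table, lined with grey felt). Origin at the centre of the case's underside, z up; the seat is on that axis
- case_small: the small weight's own case, lid off: a square block of dark wood, 50 x 50 mm and 20 mm high, fixed to the table, with one round seat in the middle, 32 mm in diameter and 12 mm deep (seat floor 8 mm above the table, lined with grey felt). Origin at the centre of the case's underside, z up; the seat is on that axis
- scale: compact bench scale, fixed to the table: a grey housing 172 mm wide with a dark display strip on the console at its front (-x of its frame), reaching 144 mm to the front and 79 mm to the back of the origin; the round steel pan, 136 mm in diameter, has an engraved centring circle 53 mm in diameter round its middle. Origin on the table directly under the middle of the pan, z up; the pan's flat top is 46 mm above the table and does not move
- tweezers: steel tweezers, 122 mm long and 8 mm high, lying at the front edge of the table; a bystander, to be left alone. Origin at the centre of the underside
- ring_gauge: grey steel setting ring, 52 mm outer diameter, 14 mm high, at the right; a bystander, to be left alone. Origin at the centre of the underside
- micrometer: micrometer, 147 mm long and 17 mm high, lying behind the work; a bystander, to be left alone. Origin at the centre of the underside

How it is judged:
At the end, for the whole second after the job is handed in: Large and medium weight stand on the seat floors of their own cases (within 8 mm of the seat axis, 3 mm of floor height), the small weight stands on the pan within 15 mm of its middle; all within 0.08 rad of upright, released and at rest (horizontal distance between weight_large and case_large below 0.008 m and z of weight_large in the frame of case_large between 0.005 and 0.011 m and angle between each of weight_large, weight_medium, weight_small's own z axis and vertical below 0.08 rad and linear speed of each of weight_large, weight_medium, weight_small below 0.02 m/s and horizontal distance between weight_medium and case_medium below 0.008 m and z of weight_medium in the frame of case_medium between 0.005 and 0.011 m and horizontal distance between weight_small and scale below 0.015 m and z of weight_small in the frame of scale between 0.043 and 0.049 m); the robot touches nothing.
It fails at once if a weight is tipped over (leans more than 0.6 rad) (angle between any of weight_large, weight_medium, weight_small's own z axis and vertical above 0.6 rad).
It fails at once if something is dropped or pressed hard onto the scale (more than 40 N) (contact force between scale and anything else above 40 N).
It fails at once if the tweezers, the setting ring or the micrometer is shifted by more than 20 mm (distance of any of tweezers, ring_gauge, micrometer from where it was at the start of the episode above 0.02 m).
It also fails if it takes over 90 s, if anything falls off the work surface, if the arm or the gripper's body presses on something with over 40 N, if the wrist force passes 120 N, or if a joint passes its speed limit or range.

## Robot

A 6-joint arm with a two-finger parallel gripper is mounted at the origin on a cart in front of the work surface, level with it; the furniture and walls round the work are solid. World frame = base frame: x ahead of the robot, y to its left, z up, the work surface at z = 0. Lengths are in m, angles in rad, forces in N, time in s.
With the tool pointing down it reaches from about 0.3 to 0.775 m from the base axis. Payload 14.6 kg.
Tool frame: the origin (TCP) lies between the finger pads; the fingertips stand 8 mm ahead of it and the grasp point (between the pads) lies 11 mm behind it (ctrl.tip_reach is the distance from the TCP to the fingertips, in m); y points along the fingers, z is the direction in which the jaws open and shut, and the axes are right-handed (so a half turn about y gives the same grasp; the last joint's range is limited). The gripper opens to 94 mm and grips with 3 to 60 N. Pads are 16 mm wide; open, the fingers measure 119 mm over their backs; the gripper's body (75 mm by 177 mm) begins 78 mm behind the grasp point.
Start: joints at [-1.376, 0.3, 1.521, -0, 1.321, -0.067], TCP at [0.142, -0.531, 0.213] pointing down, gripper open.
Joint ranges: [-3.03, 3.03], [-0.79, 2.21], [0.23, 2.52], [-1.04, 4.18], [0, 3.07], [-2.55, 2.55]. Speed limits (rad/s): [2.22, 2.22, 2.57, 3.14, 3.14, 3.14].

## Interface

Orientations are given as [roll, pitch, yaw] about the fixed x, y, z axes, in that order (R = Rz(yaw) Ry(pitch) Rx(roll)).
In Python, from station import ctrl gives the robot as it stands.
- The arm moves only by the tool play_rows, never from a script. Its arguments are lists of equal length, an entry for each row: "twist": the turn, a rotation vector about the world's x, y, z as a fraction of full scale, a list of three; "travel": the shift along the world's x, y, z as a fraction of full scale, a list of three; "grip": the gripper's target within -1 to 1 (shut at 1, half-way at 0, fully open at -1). A call has 1 to 12 rows; each row shifts and turns the commanded pose from where the row before left it; what a row does not reach is not made up. Full scale, the value 1, is 5 cm for a shift and 90 degrees for a turn. A row lasts 1/10 s, in which the tool goes at most 50 mm and 8.59 degrees, less where a joint would pass 70% of its speed; a pose out of reach is approached as far as the arm can. A call with a number of a shift or a turn outside -1 to 1 is refused whole. A call with a gripper value outside its range is refused whole. The fingers move at their own pace and stop on an object; "force" is the grip in N (left out, the last holds). Time passes only in rows, so rows that do not move let the fingers close. It gives the time, the measured TCP pose, the force and the opening at its end, in the units of the state.
- ctrl.get_obs(): the state, without advancing time (a new reading comes with each control period).
- ctrl.camera(name): name is "side" or "top"; returns a dict with "img" (384x512x3 uint8, red, green, blue), "vfov" (degrees; the focal length in pixels is half the picture's height over the tangent of half this angle, whatever the lens; pixels are square), "cx", "cy" (the principal point, pixels), "rvec" (rotation vector, rad) and "tvec" (3), from world to camera coordinates, as OpenCV has them. Camera axes: x right, y down, z forward; pixel columns grow to the right and rows downward; lengths in m; the calibration is good to about 2 mm. A picture is of the moment at which its call begins. There is no depth.
- ctrl.hand_in(): hands the job in, once; it reports no verdict.
Trained networks look in a picture, given as the dict that the camera call returned (one of the last four; its "shot" number tells which), for a name from the list of things; names that differ only in an ending like _2 or _b are one class to them, and where a whole thing is asked for, a point or a joint stands for the part that bears it (a point fixed in the world has none). Each returns a list of dicts, best first, with "confidence" (0 to 1); they miss things now and then, are a little off and sometimes report something else, mostly with a low value. They report only what shows in the picture. A call takes as long as a camera call.
- ctrl.boxes_of(name, picture): "point" ([column, row] in pixels, amid what is visible of it).
- ctrl.trace(name, picture): "pixels" (384x512 bool, what is visible of it) and "point" ([column, row] in pixels, amid what is visible of it).
The state is a dict: "time_s": time; "qpos": joint angles; "joint_vel": joint speeds; "tau": joint torques, N m; "ee_pos": TCP position; "eef_rot": TCP orientation; "force": force on the tool from outside, world axes, zero at the start; "moment": the same for the moment, N m; "grip_width": finger opening in m.
Only numpy, scipy, OpenCV 4.12 (cv2) and the standard library are available. Lean on these libraries where they do the work, as an engineer would, in place of code of your own. Each camera call takes 0.05 s, during which the arm holds its last target.

## Working session

There is one attempt and no reset: what is moved stays moved. The work goes in short steps, Python scripts to look and compute and a tool call to move; the robot and the scene stay as the last step left them, time stands still between calls to the robot, and variables do not carry over. Pictures are saved under pics/ and viewed, and the job is handed in when it is done.

Besides the shell and the picture viewer there is one more tool, called after "Request:" as a command line: name --argument value ..., lists and objects as JSON in quotes. play_rows: Moves the arm, as the interface text tells. Its arguments: {"type":"object","properties":{"twist":{"type":"array"},"travel":{"type":"array"},"grip":{"type":"array"},"force":{"type":"number"}},"required":["twist","travel","grip"]}

```bash
ls; mkdir -p pics
python3 - <<'E'
from station import ctrl
import cv2,pickle
o=ctrl.get_obs();print(o)
for n in("side","top"):
    p=ctrl.camera(n);print({k:v for k,v in p.items() if k!="img"})
    cv2.imwrite(f"pics/{n}0.png",p["img"][:,:,::-1]);pickle.dump(p,open(f"{n}0.pkl","wb"))
    for t in["weight_large","weight_medium","weight_small","case_large","case_medium","case_small","scale","tweezers","ring_gauge","micrometer"]:
        print(n,t,[(r["point"],r["confidence"]) for r in ctrl.boxes_of(t,p)][:3])
E
```

```text
pics
{'time_s': 0.0, 'qpos': array([-1.37556452e+00,  3.00446777e-01,  1.52156114e+00,  1.96439019e-05,
        1.32067611e+00, -6.66008777e-02]), 'joint_vel': array([ 6.72137910e-05, -1.02090525e-03,  6.46864235e-05,  5.52585809e-04,
       -5.79086172e-05,  2.03682700e-04]), 'tau': array([ 9.23306798e-04, -5.31810522e+01, -3.52738094e+01,  7.09072757e-02,
        2.43613205e-02, -9.02736565e-05]), 'ee_pos': array([ 0.14232326, -0.53101917,  0.2129081 ]), 'eef_rot': array([-1.57188401e+00,  9.16177097e-05, -2.87976489e+00]), 'force': array([-0.39725279,  0.16176521,  0.08296162]), 'moment': array([-0.03857518,  0.02259461,  0.0339612 ]), 'grip_width': 0.09384284379015999}
{'vfov': 42.06468889388597, 'cx': 254.81836623668858, 'cy': 189.8669621075772, 'rvec': array([ 1.73049156,  2.14773668, -0.58191901]), 'tvec': array([ 0.18970527, -0.44184936,  1.44583762]), 'shot': 1}
side weight_large [([345.9, 201.8], 0.84)]
side weight_medium [([261.0, 162.1], 0.47)]
side weight_small [([345.9, 202.9], 0.31)]
side case_large [([264.7, 172.2], 0.91)]
side case_medium [([187.0, 146.7], 0.76)]
side case_small [([213.5, 226.5], 0.6)]
side scale [([350.8, 196.9], 0.57)]
side tweezers [([254.6, 130.4], 0.71)]
side ring_gauge [([137.3, 184.5], 0.65)]
side micrometer [([303.1, 288.4], 0.62)]
{'vfov': 46.095115305497714, 'cx': 261.12757275479, 'cy': 187.3453793644126, 'rvec': array([ 2.10847127, -2.16474073,  0.17607936]), 'tvec': array([-0.05452782,  0.56415629,  1.22236213]), 'shot': 2}
top weight_large [([186.3, 180.9], 0.8)]
top weight_medium [([266.0, 218.7], 0.42), ([214.9, 127.5], 0.32)]
top weight_small [([337.7, 225.8], 0.65)]
top case_large [([261.0, 221.9], 0.81)]
top case_medium [([334.0, 224.3], 0.57), ([264.1, 224.6], 0.38)]
top case_small [([287.5, 158.9], 0.73)]
top scale [([189.0, 201.4], 0.6)]
top tweezers []
top ring_gauge [([355.3, 174.8], 0.77)]
top micrometer [([214.4, 122.5], 0.69)]
```

Run:
```python
import cv2
for n,(a,b,c,d) in {"side":(80,340,100,440),"top":(80,300,100,420)}.items():
    i=cv2.imread(f"pics/{n}0.png")[a:b,c:d]
    cv2.imwrite(f"pics/{n}0z.png",cv2.resize(i,None,fx=2.3,fy=2.3,interpolation=cv2.INTER_CUBIC))
```

```text
(no output)
```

View pics/side0z.png

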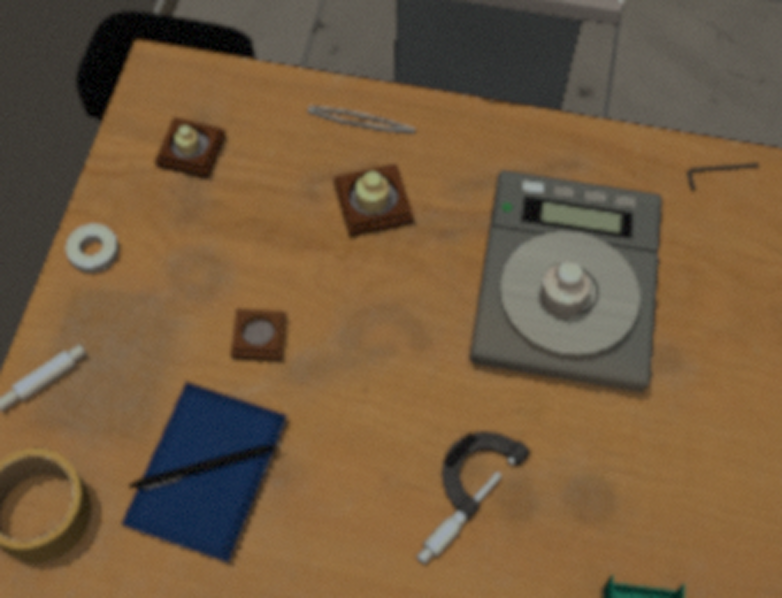

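View pics/top0z.png

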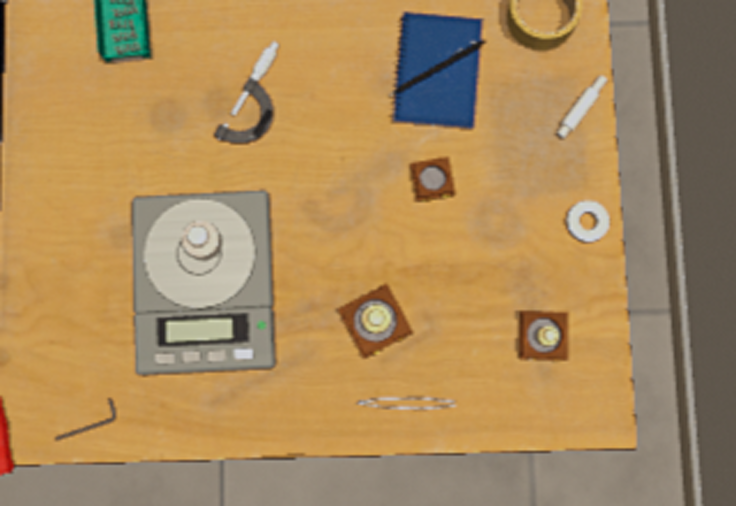

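The two views agree on the layout. In the top view the large weight is on the scale pan at about (186,181), the medium is in the large case (264,219), and the small is in the medium case (338,225). The small case (288,159) is empty. Next I'll fit silhouettes to get precise poses.

```bash
cat > h.py <<'E'
import numpy as np,cv2,pickle
from scipy.optimize import minimize
W={"weight_large":(.022,.040,.013,.055),"weight_medium":(.017,.032,.010,.042),"weight_small":(.012,.022,.0065,.030)}
C={"case_large":.07,"case_medium":.06,"case_small":.05}
def K(p):
    f=p["img"].shape[0]/2/np.tan(np.radians(p["vfov"]/2))
    return np.array([[f,0,p["cx"]],[0,f,p["cy"]],[0,0,1.]])
def proj(p,X): return cv2.projectPoints(np.asarray(X,float).reshape(-1,1,3),p["rvec"],p["tvec"],K(p),None)[0][:,0]
def ray(p,uv,z):
    R=cv2.Rodrigues(p["rvec"])[0];c=-R.T@p["tvec"]
    d=R.T@np.linalg.inv(K(p))@np.array([uv[0],uv[1],1.]);return c+d*(z-c[2])/d[2]
def ring(x,y,z,r):
    a=np.linspace(0,2*np.pi,32,endpoint=False);return np.c_[x+r*np.cos(a),y+r*np.sin(a),0*a+z]
def hullfill(m,p,X,s=4):
    u=proj(p,X);h=cv2.convexHull(((u+.5)*s*16-8).astype(np.int32));cv2.fillConvexPoly(m,h,1,shift=4)
def area(p,groups,s=4):
    m=np.zeros((384*s,512*s),np.uint8)
    for g in groups: hullfill(m,p,g,s)
    return cv2.resize(m.astype(np.float32),(512,384),interpolation=cv2.INTER_AREA)
def wg(n,x,y,z0,clip=0):
    R,h,r,H=W[n]
    return [np.r_[ring(x,y,z0+clip,R),ring(x,y,z0+h,R)],np.r_[ring(x,y,z0+h,r),ring(x,y,z0+H,r)]]
def cg(n,x,y,a):
    s=C[n]/2;q=np.array([[s,s],[s,-s],[-s,-s],[-s,s]]);q=q@np.array([[np.cos(a),np.sin(a)],[-np.sin(a),np.cos(a)]])+[x,y]
    return [np.r_[np.c_[q,[0]*4],np.c_[q,[.02]*4]]]
def fit(p,mask,gen,x0,step):
    mk=mask.astype(np.float32)
    f=lambda v:np.abs(area(p,gen(*v))-mk).sum()
    sim=np.array([x0]+[np.array(x0)+np.eye(len(x0))[i]*step[i] for i in range(len(x0))])
    r=minimize(f,x0,method="Nelder-Mead",options=dict(initial_simplex=sim,xatol=1e-4,fatol=.05))
    return r.x,r.fun,mk.sum()
E
python3 - <<'E'
from h import *
from station import ctrl
ps={n:ctrl.camera(n) for n in("side","top")}
for n,p in ps.items():
    for t in list(C)+list(W)+["scale"]:
        for r in ctrl.trace(t,p)[:2]:
            m=r["pixels"];ce=np.argwhere(m).mean(0)[::-1]
            s=f"{n} {t} c{r['confidence']:.2f} cen {ce.round(1)} n{m.sum()}"
            z=.02 if t in C else .04
            x=ray(p,ce,z)
            if t in C:
                b=min((fit(p,m,lambda x,y,a:cg(t,x,y,a),[x[0],x[1],a0],[.004,.004,.3]) for a0 in(0,.5,1.)),key=lambda q:q[1]);s+=f" fit {b[0].round(4)} err {b[1]:.0f}"
            elif t in W:
                z0,cl=(.046,0) if t=="weight_large" else (.008,.012)
                x=ray(p,ce,z0+.025)
                b=fit(p,m,lambda x,y:wg(t,x,y,z0,cl),[x[0],x[1]],[.004,.004]);s+=f" fit {b[0].round(4)} err {b[1]:.0f}"
            else: s+=f" {x.round(3)}"
            print(s)
E
```

```text
side case_large c0.59 cen [261.6 167.1] n609 fit [ 0.4756 -0.0735  0.4519] err 262
side case_medium c0.95 cen [182.6 144. ] n462 fit [ 0.4506 -0.2808 -0.0446] err 176
side case_small c0.95 cen [211.8 225. ] n486 fit [ 0.6536 -0.1508  1.7497] err 66
side weight_large c0.71 cen [344.8 205.4] n417 fit [0.5738 0.1332] err 56
side weight_large c0.18 cen [182.2 143.9] n449 fit [ 0.4887 -0.2627] err 259
side weight_medium c0.69 cen [261.1 163.2] n176 fit [ 0.4807 -0.0738] err 32
side scale c0.95 cen [347.3 201.5] n6036 [0.547 0.14  0.04 ]
top case_large c0.77 cen [263.2 219.2] n558 fit [ 0.4761 -0.0728  0.4737] err 119
top case_large c0.50 cen [355.6 176. ] n272 fit [ 0.5967 -0.347   0.6268] err 355
top case_medium c0.93 cen [336.2 225.9] n486 fit [ 0.4525 -0.2803 -0.0286] err 82
top case_small c0.59 cen [288.2 158.2] n277 fit [ 0.6532 -0.1507  1.6534] err 52
top weight_large c0.47 cen [187.7 184.4] n226 fit [0.573  0.1342] err 32
top weight_large c0.24 cen [262.7 219.5] n522 fit [ 0.463  -0.0576] err 424
top weight_medium c0.60 cen [263.7 218.5] n122 fit [ 0.4763 -0.0742] err 9
top weight_small c0.41 cen [337.9 226. ] n46 fit [ 0.4495 -0.2831] err 19
top weight_small c0.31 cen [187.7 184. ] n250 fit [0.5838 0.1392] err 185
top scale c0.80 cen [188.1 203.6] n4407 [0.523 0.137 0.04 ]
top scale c0.33 cen [337.3 225.7] n85 [ 0.45  -0.279  0.04 ]
```

Run:
```python
from h import *
for n in("side","top"):
    p=pickle.load(open(f"{n}0.pkl","rb"));g=cv2.cvtColor(p["img"],cv2.COLOR_RGB2GRAY)
    # maximise edge contrast just inside vs outside the pan ring
    g=cv2.GaussianBlur(g,(0,0),.8).astype(np.float32)
    def smp(u): return cv2.remap(g,u[:,0].astype(np.float32)[:,None],u[:,1].astype(np.float32)[:,None],cv2.INTER_LINEAR)[:,0]
    def f(v,r=.068): return -(np.median(smp(proj(p,ring(v[0],v[1],.046,r-.003)))-smp(proj(p,ring(v[0],v[1],.046,r+.003))))+np.mean(smp(proj(p,ring(v[0],v[1],.046,r-.003)))-smp(proj(p,ring(v[0],v[1],.046,r+.003)))))
    def m(v):return f(v)
    b=min(((f((x,y)),x,y) for x in np.arange(.54,.61,.001) for y in np.arange(.1,.17,.001)))
    print(n,b)
    # engraved circle check / housing corners drawing
    im=cv2.resize(p["img"][:,:,::-1],None,fx=3,fy=3,interpolation=cv2.INTER_CUBIC)
    x,y=b[1:]
    for r in(.068,.0265): cv2.polylines(im,[((proj(p,ring(x,y,.046,r))+.5)*3).astype(int)],True,(0,0,255),1)
    for gl,c in ((wg("weight_large",.5735,.1337,.046),(255,0,0)),(wg("weight_medium",.477,-.074,.008),(255,0,0)),(wg("weight_small",.4495,-.283,.008),(255,0,0)),(cg("case_large",.476,-.0732,.46),(0,255,0)),(cg("case_medium",.4515,-.2805,-.035),(0,255,0)),(cg("case_small",.6535,-.151,.1),(0,255,0))):
        for q in gl: cv2.polylines(im,[cv2.convexHull(((proj(p,q)+.5)*3).astype(np.int32))],True,c,1)
    cv2.imwrite(f"pics/{n}1.png",im[330:850,330:1130] if n=="side" else im[400:850,380:1130])
```

```text
side (np.float32(-72.364136), np.float64(0.562), np.float64(0.14100000000000004))
top (np.float32(-74.38864), np.float64(0.562), np.float64(0.14300000000000004))
```

View pics/side1.png

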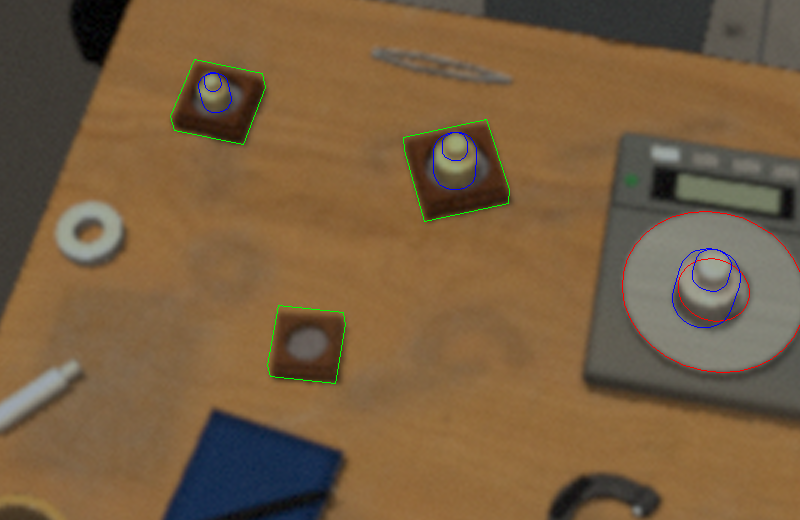

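View pics/top1.png

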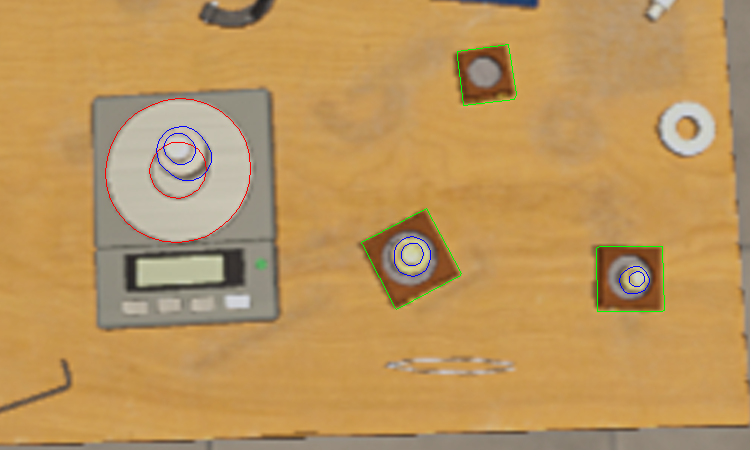

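Poses are settled: pan centre (0.562, 0.142), case_large (0.476, −0.073), case_medium (0.4515, −0.2805). The small weight waits on free table at about (0.55, −0.18). The tool already points down and the jaws open roughly along y, so translations are enough. First I'll go above the small weight.

Request:
play_rows --twist '[[0,0,0],[0,0,0],[0,0,0],[0,0,0],[0,0,0],[0,0,0],[0,0,0],[0,0,0],[0,0,0],[0,0,0],[0,0,0],[0,0,0]]' --travel '[[0.55,0.45,0],[0.55,0.45,0],[0.55,0.45,0],[0.55,0.45,0],[0.55,0.45,0],[0.55,0.45,0],[0.55,0.45,0],[0.55,0.45,0],[0.55,0.45,0],[0.55,0.45,0],[0.55,0.45,0],[0,0,0]]' --grip '[-0.3,-0.3,-0.3,-0.3,-0.3,-0.3,-0.3,-0.3,-0.3,-0.3,-0.3,-0.3]' --force 15

```text
time_s: 3.1
ee_pos: [0.4471, -0.2815, 0.2133]
eef_rot: [-1.571, 0.0, -2.876]
force: [0.8, 0.3, 0.2]
grip_width: 0.061
```

Request:
play_rows --twist '[[0,0,0],[0,0,0],[0,0,0],[0,0,0],[0,0,0],[0,0,0],[0,0,0],[0,0,0]]' --travel '[[0.04,-0.03,-0.5],[0,0,-0.5],[0,0,-0.5],[0,0,-0.5],[0,0,-0.5],[0,0,-0.4],[0,0,-0.2],[0,0,0]]' --grip '[-0.3,-0.3,-0.3,-0.3,-0.3,-0.3,-0.3,-0.3]'

```text
time_s: 3.9
ee_pos: [0.4462, -0.2852, 0.0576]
eef_rot: [-1.572, -0.001, -2.88]
force: [-1.1, 0.1, 0.1]
grip_width: 0.0609
```

```bash
cat > look.py <<'E'
import sys
from h import *
from station import ctrl
tag=sys.argv[1];o=ctrl.get_obs();print(o["ee_pos"].round(4),o["grip_width"],o["force"].round(1),o["time_s"])
cx,cy,cz=[float(v) for v in sys.argv[2:5]] if len(sys.argv)>4 else o["ee_pos"]
ims=[]
for n in("side","top"):
    p=ctrl.camera(n);pickle.dump(p,open(f"{n}_last.pkl","wb"))
    u=proj(p,[[cx,cy,cz]])[0].astype(int);a=max(0,min(384-96,u[1]-48));b=max(0,min(512-96,u[0]-48))
    ims.append(cv2.resize(p["img"][a:a+96,b:b+96,::-1],None,fx=4,fy=4,interpolation=cv2.INTER_CUBIC));print(n,"origin",b,a)
cv2.imwrite(f"pics/{tag}.png",np.hstack(ims))
E
python3 look.py a1
```

```text
[ 0.4462 -0.2852  0.0576] 0.06092781991297771 [-1.1  0.1  0.1] 3.9
side origin 130 81
top origin 292 178
```

View pics/a1.png

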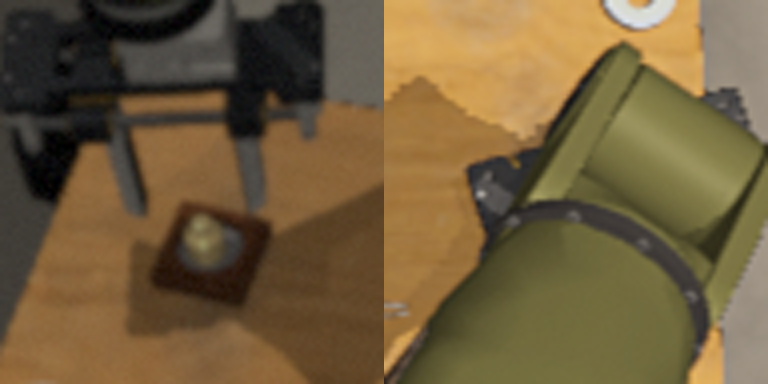

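The side view shows the fingers straddling the small weight, whose knob is at about (205,225) in the left panel. The top view is blocked by the arm. I'll correct by +3/+2 mm and descend.

Request:
play_rows --twist '[[0,0,0],[0,0,0],[0,0,0],[0,0,0]]' --travel '[[0.06,0.04,-0.2],[0,0,-0.2],[0,0,0],[0,0,0]]' --grip '[-0.3,-0.3,-0.3,-0.3]'

```text
time_s: 4.4
ee_pos: [0.4498, -0.2831, 0.0382]
eef_rot: [-1.571, -0.0, -2.88]
force: [0.1, 0.3, -0.3]
grip_width: 0.0608
```

Request:
play_rows --twist '[[0,0,0],[0,0,0],[0,0,0],[0,0,0],[0,0,0],[0,0,0],[0,0,0]]' --travel '[[0,0,-0.14],[0,0,0],[0,0,0],[0,0,0],[0,0,0],[0,0,0],[0,0,0]]' --grip '[-0.3,-0.3,0.1,0.4,1,1,1]' --force 15

```text
time_s: 5.1
ee_pos: [0.4499, -0.2833, 0.0315]
eef_rot: [-1.571, 0.0, -2.88]
force: [0.7, 0.5, -0.5]
grip_width: 0.0244
```

```bash
python3 look.py a2
```

```text
[ 0.4499 -0.2833  0.0315] 0.02438042923478514 [ 0.7  0.5 -0.5] 5.1
side origin 132 89
top origin 290 177
```

View pics/a2.png

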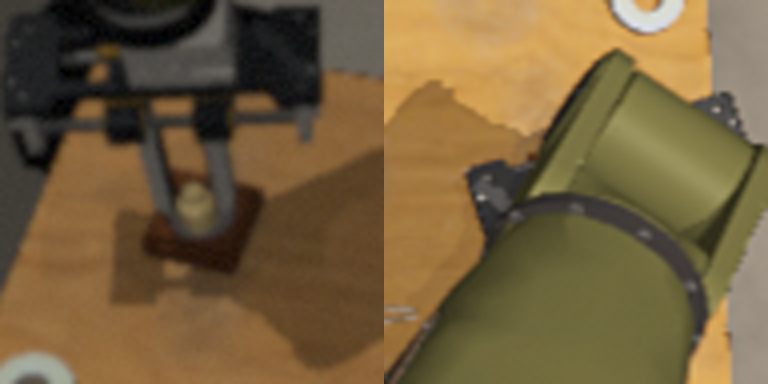

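The opening is 24.4 mm, so the grip is on the body. Lifting.

Request:
play_rows --twist '[[0,0,0],[0,0,0],[0,0,0],[0,0,0],[0,0,0],[0,0,0],[0,0,0],[0,0,0]]' --travel '[[0,0,0],[0,0,0.1],[0,0,0.2],[0,0,0.3],[0,0,0.3],[0,0,0.3],[0,0,0],[0,0,0]]' --grip '[1,1,1,1,1,1,1,1]'

```text
time_s: 6.0
ee_pos: [0.4498, -0.2833, 0.0916]
eef_rot: [-1.57, 0.0, -2.88]
force: [0.5, -0.1, -2.0]
grip_width: 0.0218
```

```bash
python3 look.py a3
```

```text
[ 0.4498 -0.2833  0.0916] 0.021776552520452696 [ 0.5 -0.1 -2. ] 6.0
side origin 128 74
top origin 294 176
```

View pics/a3.png

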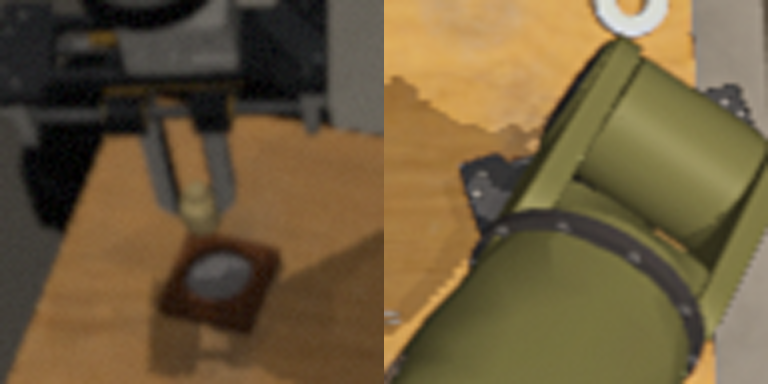

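The weight is lifted, but the opening shrank to 21.8 mm and it seems to sit toward the pad edge. I'll measure where it is relative to the tool.

Run:
```python
from h import *
from station import ctrl
p=ctrl.camera("side")
R=cv2.Rodrigues(p["rvec"])[0];print("campos",(-R.T@p["tvec"]).round(3))
for r in ctrl.trace("weight_small",p):
    m=r["pixels"];ce=np.argwhere(m).mean(0)[::-1];print(r["confidence"],ce,m.sum(),[ray(p,ce,z).round(4) for z in(.075,.083,.09)])
im=cv2.resize(p["img"][70:160,120:240,::-1],None,fx=6,fy=6,interpolation=cv2.INTER_CUBIC)
for (x,y),c in(((.4498,-.2833),(0,0,255)),):
  for q in wg("weight_small",x,y,.068): cv2.polylines(im,[cv2.convexHull(((proj(p,q)+.5-[120,70])*6).astype(np.int32))],True,c,1)
cv2.imwrite("pics/a4.png",im)
```

```text
campos [1.121 0.057 1.031]
0.64 [177.2745098 126.       ] 102 [array([ 0.4479, -0.2855,  0.075 ]), array([ 0.4535, -0.2826,  0.083 ]), array([ 0.4585, -0.2801,  0.09  ])]
```

View pics/a4.png

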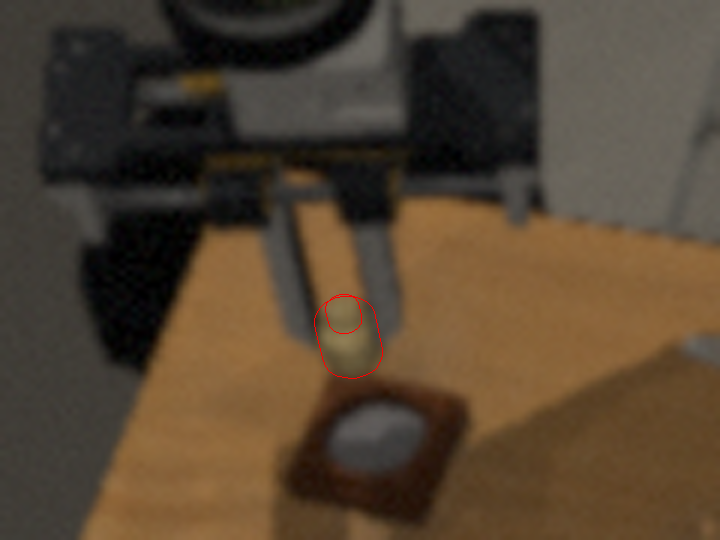

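The overlay matches, so the weight is centred, upright and at the expected height. I'll carry it to the parking spot.

Request:
play_rows --twist '[[0,0,0],[0,0,0],[0,0,0],[0,0,0],[0,0,0],[0,0,0],[0,0,0],[0,0,0],[0,0,0],[0,0,0]]' --travel '[[0.1,0.1,0],[0.3,0.3,0],[0.4,0.4,0],[0.4,0.4,0],[0.4,0.4,0],[0.3,0.3,0],[0.1,0.1,-0.2],[0,0,-0.3],[0,0,-0.3],[0,0,0]]' --grip '[1,1,1,1,1,1,1,1,1,1]'

```text
time_s: 7.2
ee_pos: [0.5479, -0.1834, 0.0483]
eef_rot: [-1.574, -0.004, -2.881]
force: [-0.6, -0.7, -0.6]
grip_width: 0.0217
```

```bash
python3 look.py a5
```

```text
[ 0.5479 -0.1834  0.0483] 0.02171007452642255 [-0.6 -0.7 -0.6] 7.2
side origin 160 126
top origin 253 143
```

View pics/a5.png

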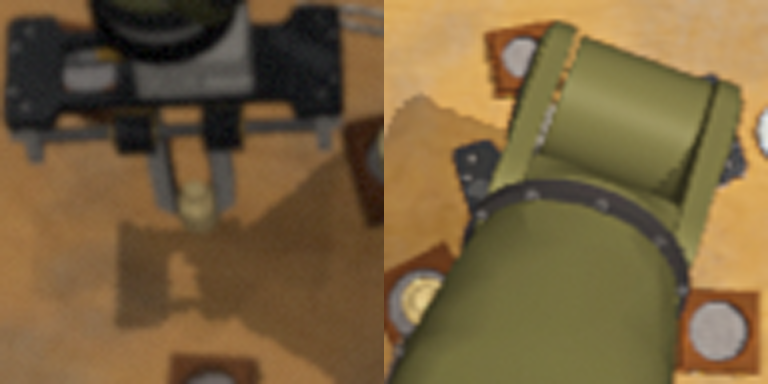

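The weight hangs upright over clear table, at about (195,205) in the left panel. Lowering.

Request:
play_rows --twist '[[0,0,0],[0,0,0],[0,0,0],[0,0,0],[0,0,0]]' --travel '[[0,0,-0.1],[0,0,-0.1],[0,0,-0.1],[0,0,-0.1],[0,0,0]]' --grip '[1,1,1,1,1]'

```text
time_s: 7.8
ee_pos: [0.5495, -0.1831, 0.0306]
eef_rot: [-1.572, -0.001, -2.88]
force: [1.0, -0.1, -1.2]
grip_width: 0.0217
```

Request:
play_rows --twist '[[0,0,0],[0,0,0],[0,0,0],[0,0,0]]' --travel '[[0,0,-0.04],[0,0,-0.04],[0,0,-0.02],[0,0,0]]' --grip '[1,1,1,1]'

```text
time_s: 8.2
ee_pos: [0.5498, -0.1833, 0.0263]
eef_rot: [-1.571, -0.0, -2.88]
force: [-0.4, 0.6, -0.5]
grip_width: 0.0216
```

Request:
play_rows --twist '[[0,0,0],[0,0,0],[0,0,0]]' --travel '[[0,0,-0.02],[0,0,-0.01],[0,0,0]]' --grip '[1,1,1]'

```text
time_s: 8.5
ee_pos: [0.5498, -0.1833, 0.0249]
eef_rot: [-1.571, 0.0, -2.88]
force: [-0.4, -0.2, -0.2]
grip_width: 0.0215
```

Request:
play_rows --twist '[[0,0,0],[0,0,0],[0,0,0]]' --travel '[[0,0,-0.02],[0,0,-0.01],[0,0,0]]' --grip '[1,1,1]'

```text
time_s: 8.8
ee_pos: [0.5499, -0.1832, 0.0235]
eef_rot: [-1.571, 0.0, -2.88]
force: [0.2, -0.3, -0.1]
grip_width: 0.0215
```

Request:
play_rows --twist '[[0,0,0],[0,0,0],[0,0,0]]' --travel '[[0,0,-0.02],[0,0,0],[0,0,0]]' --grip '[1,1,1]'

```text
time_s: 9.1
ee_pos: [0.5502, -0.1833, 0.0233]
eef_rot: [-1.57, 0.001, -2.88]
force: [-3.0, 2.3, 9.8]
grip_width: 0.0219
```

```bash
python3 look.py a6
```

```text
[ 0.5502 -0.1833  0.0233] 0.02191960646909152 [-3.   2.3  9.8] 9.1
side origin 161 132
top origin 253 143
```

View pics/a6.png

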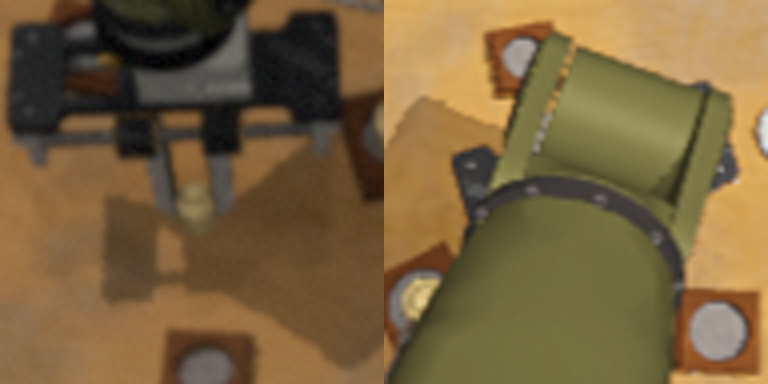

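Contact shows at 9.8 N, so it is down. Releasing and rising.

Request:
play_rows --twist '[[0,0,0],[0,0,0],[0,0,0],[0,0,0],[0,0,0],[0,0,0],[0,0,0],[0,0,0],[0,0,0]]' --travel '[[0,0,0.01],[0,0,0],[0,0,0],[0,0,0],[0,0,0.3],[0,0,0.5],[0,0,0.5],[0,0,0.5],[0,0,0]]' --grip '[0.5,0,-0.3,-0.3,-0.3,-0.3,-0.3,-0.3,-0.3]'

```text
time_s: 10.1
ee_pos: [0.5513, -0.1838, 0.1175]
eef_rot: [-1.567, 0.005, -2.88]
force: [0.9, -0.6, -0.1]
grip_width: 0.0609
```

```bash
python3 look.py a7 .55 -.183 0.02
```

```text
[ 0.5513 -0.1838  0.1175] 0.06091938544309849 [ 0.9 -0.6 -0.1] 10.1
side origin 161 133
top origin 252 144
```

View pics/a7.png

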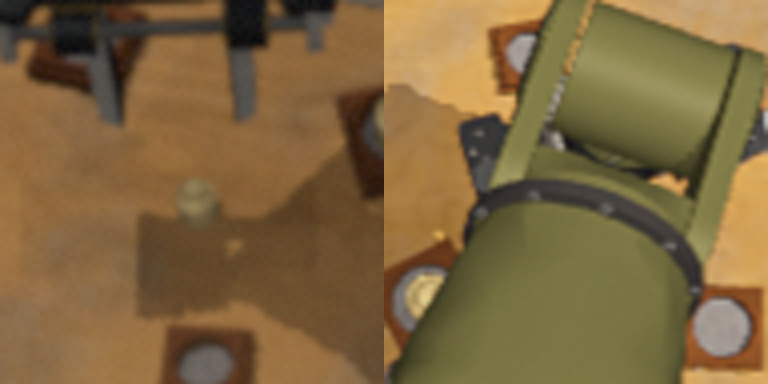

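The small weight stands upright at (197,200) in the left panel. Moving to the medium weight.

Request:
play_rows --twist '[[0,0,0],[0,0,0],[0,0,0],[0,0,0],[0,0,0],[0,0,0],[0,0,0],[0,0,0]]' --travel '[[-0.25,0.36,0],[-0.3,0.45,0],[-0.3,0.45,0],[-0.3,0.45,0],[-0.3,0.48,0],[0,0,-0.4],[0,0,-0.4],[0,0,0]]' --grip '[-0.3,-0.3,-0.3,-0.3,-0.3,-0.3,-0.3,-0.3]'

```text
time_s: 11.0
ee_pos: [0.4756, -0.0732, 0.0705]
eef_rot: [-1.573, -0.005, -2.88]
force: [0.1, -0.4, 0.5]
grip_width: 0.0613
```

```bash
python3 look.py b1
```

```text
[ 0.4756 -0.0732  0.0705] 0.06128032456640307 [ 0.1 -0.4  0.5] 11.0
side origin 213 103
top origin 215 169
```

View pics/b1.png

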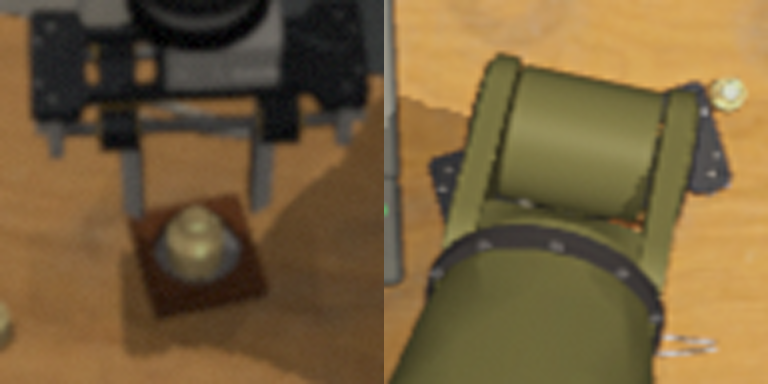

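The medium weight is between the open fingers, with its knob at (195,222) left. The small weight shows at top right and is fine. Descending.

Request:
play_rows --twist '[[0,0,0],[0,0,0],[0,0,0],[0,0,0],[0,0,0]]' --travel '[[0,0,-0.2],[0,0,-0.2],[0,0,-0.2],[0,0,0],[0,0,0]]' --grip '[-0.3,-0.3,-0.3,-0.3,-0.3]'

```text
time_s: 11.6
ee_pos: [0.4773, -0.0738, 0.0427]
eef_rot: [-1.571, -0.001, -2.88]
force: [-0.5, 0.2, 0.1]
grip_width: 0.061
```

Request:
play_rows --twist '[[0,0,0],[0,0,0],[0,0,0],[0,0,0],[0,0,0],[0,0,0],[0,0,0],[0,0,0]]' --travel '[[0,0,-0.1],[0,0,-0.1],[0,0,0],[0,0,0],[0,0,0],[0,0,0],[0,0,0],[0,0,0]]' --grip '[-0.3,-0.3,-0.3,0,0.2,1,1,1]' --force 20

```text
time_s: 12.4
ee_pos: [0.4774, -0.0737, 0.0331]
eef_rot: [-1.571, 0.0, -2.88]
force: [-0.7, -0.0, 1.0]
grip_width: 0.0319
```

Request:
play_rows --twist '[[0,0,0],[0,0,0],[0,0,0],[0,0,0],[0,0,0],[0,0,0],[0,0,0],[0,0,0]]' --travel '[[0,0,0],[0,0,0.1],[0,0,0.2],[0,0,0.3],[0,0,0.3],[0,0,0.3],[0,0,0],[0,0,0]]' --grip '[1,1,1,1,1,1,1,1]'

```text
time_s: 13.2
ee_pos: [0.4773, -0.0738, 0.093]
eef_rot: [-1.571, 0.0, -2.88]
force: [-0.8, 0.1, -1.5]
grip_width: 0.0317
```

```bash
cat > ov.py <<'E'
import sys
from h import *
from station import ctrl
tag,w,x,y,z=sys.argv[1],sys.argv[2],*[float(v) for v in sys.argv[3:6]]
p=ctrl.camera("side");print(ctrl.get_obs()["ee_pos"].round(4))
u=proj(p,[[x,y,z]])[0].astype(int);a,b=u[1]-50,u[0]-60
im=cv2.resize(p["img"][a:a+100,b:b+120,::-1],None,fx=6,fy=6,interpolation=cv2.INTER_CUBIC)
for q in wg(w,x,y,z): cv2.polylines(im,[cv2.convexHull(((proj(p,q)+.5-[b,a])*6).astype(np.int32))],True,(0,0,255),1)
cv2.imwrite(f"pics/{tag}.png",im)
E
python3 ov.py b2 weight_medium .4774 -.0737 .068
```

```text
[ 0.477  -0.0737  0.0925]
```

View pics/b2.png

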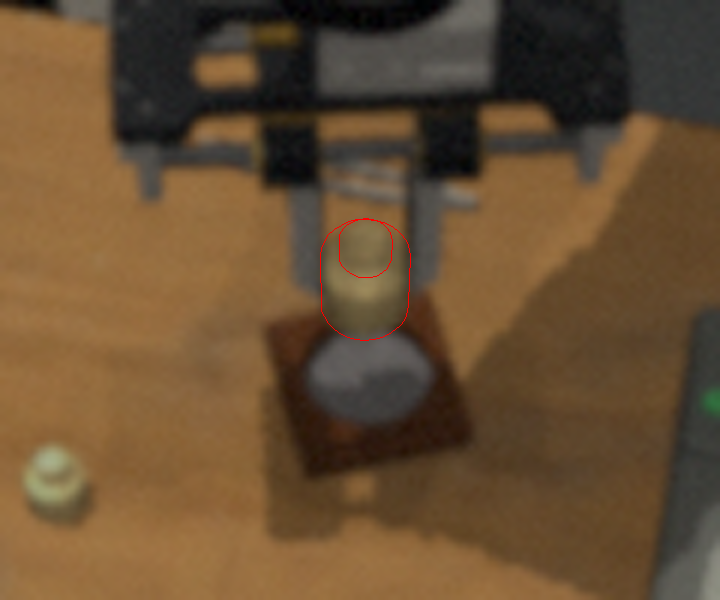

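The weight matches the overlay, centred at the TCP and upright. Carrying it to case_medium.

Request:
play_rows --twist '[[0,0,0],[0,0,0],[0,0,0],[0,0,0],[0,0,0],[0,0,0],[0,0,0],[0,0,0],[0,0,0],[0,0,0],[0,0,0],[0,0,0]]' --travel '[[-0.02,-0.14,0],[-0.05,-0.3,0],[-0.06,-0.5,0],[-0.06,-0.5,0],[-0.06,-0.5,0],[-0.06,-0.5,0],[-0.06,-0.5,0],[-0.06,-0.5,0],[-0.05,-0.5,0],[-0.04,-0.2,0],[0,0,0],[0,0,0]]' --grip '[1,1,1,1,1,1,1,1,1,1,1,1]'

```text
time_s: 14.45
ee_pos: [0.4512, -0.2801, 0.0926]
eef_rot: [-1.572, -0.0, -2.88]
force: [0.3, 0.9, -2.8]
grip_width: 0.0315
```

Request:
play_rows --twist '[[0,0,0],[0,0,0],[0,0,0],[0,0,0],[0,0,0]]' --travel '[[0,0,-0.2],[0,0,-0.3],[0,0,-0.3],[0,0,-0.1],[0,0,0]]' --grip '[1,1,1,1,1]'

```text
time_s: 14.95
ee_pos: [0.4511, -0.28, 0.0471]
eef_rot: [-1.572, -0.001, -2.879]
force: [-1.0, -0.9, -1.1]
grip_width: 0.0319
```

```bash
python3 ov.py b3 weight_medium .4515 -.2803 .022
```

```text
[ 0.4515 -0.2803  0.0479]
```

View pics/b3.png

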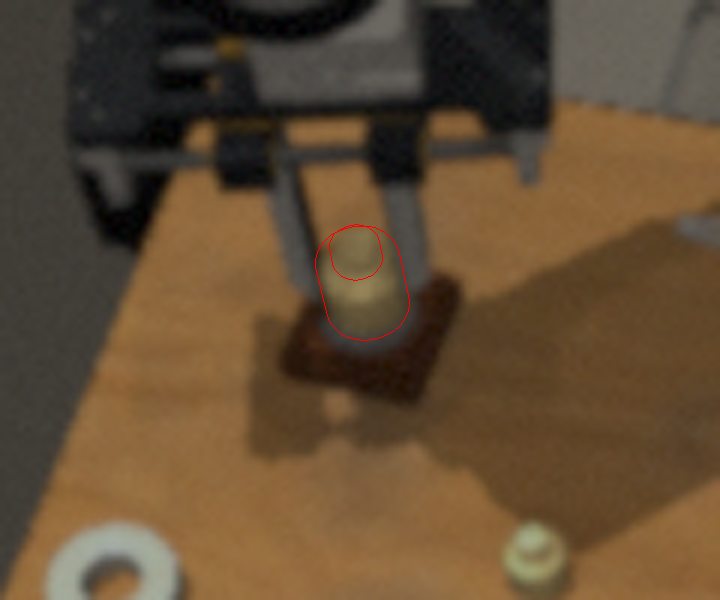

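The medium weight is centred over the seat; the grey felt shows evenly at (365,340). Lowering into it.

Request:
play_rows --twist '[[0,0,0],[0,0,0],[0,0,0],[0,0,0],[0,0,0]]' --travel '[[0,0,-0.06],[0,0,-0.08],[0,0,-0.08],[0,0,-0.03],[0,0,0]]' --grip '[1,1,1,1,1]'

```text
time_s: 15.5
ee_pos: [0.4512, -0.2807, 0.0352]
eef_rot: [-1.571, -0.0, -2.88]
force: [-0.1, -0.9, -1.1]
grip_width: 0.0317
```

Request:
play_rows --twist '[[0,0,0],[0,0,0],[0,0,0]]' --travel '[[0,0,-0.02],[0,0,-0.02],[0,0,0]]' --grip '[1,1,1]'

```text
time_s: 15.8
ee_pos: [0.4513, -0.2807, 0.0334]
eef_rot: [-1.571, -0.0, -2.88]
force: [-0.7, -0.3, -2.8]
grip_width: 0.0314
```

Request:
play_rows --twist '[[0,0,0],[0,0,0],[0,0,0]]' --travel '[[0,0,-0.015],[0,0,-0.01],[0,0,0]]' --grip '[1,1,1]'

```text
time_s: 16.1
ee_pos: [0.4514, -0.2808, 0.033]
eef_rot: [-1.571, 0.0, -2.88]
force: [-4.7, 0.6, 8.1]
grip_width: 0.0317
```

Contact is felt at the expected floor height (TCP 0.033). Releasing and rising.

Request:
play_rows --twist '[[0,0,0],[0,0,0],[0,0,0],[0,0,0],[0,0,0],[0,0,0],[0,0,0],[0,0,0],[0,0,0],[0,0,0]]' --travel '[[0,0,0],[0,0,0],[0,0,0],[0,0,0],[0,0,0.3],[0,0,0.5],[0,0,0.5],[0,0,0.5],[0,0,0.5],[0,0,0.3]]' --grip '[0.2,-0.3,-0.5,-0.5,-0.5,-0.5,-0.5,-0.5,-0.5,-0.5]'

```text
time_s: 17.1
ee_pos: [0.4517, -0.281, 0.1641]
eef_rot: [-1.569, 0.001, -2.88]
force: [-0.3, 0.2, -0.5]
grip_width: 0.0705
```

```bash
python3 ov.py b4 weight_medium .4515 -.2805 .008
```

```text
[ 0.4523 -0.2814  0.1659]
```

View pics/b4.png

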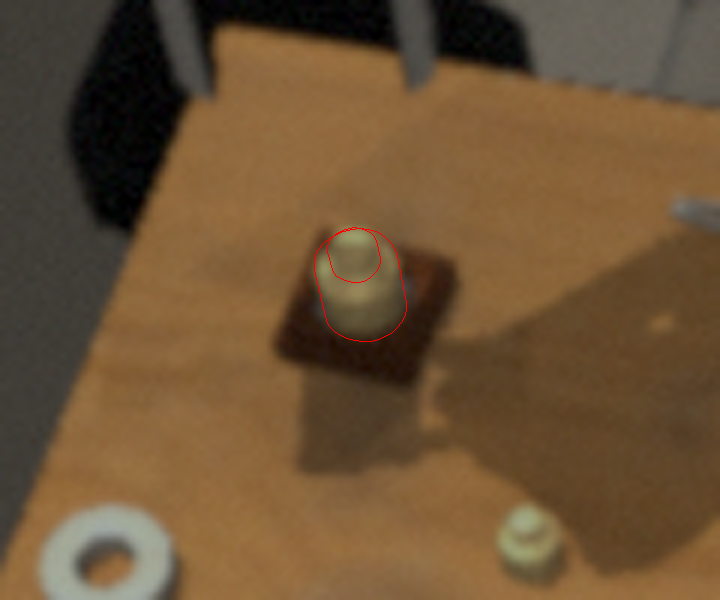

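The medium weight is seated and upright. Moving to above the large weight.

Request:
play_rows --twist '[[0,0,0],[0,0,0],[0,0,0],[0,0,0],[0,0,0],[0,0,0],[0,0,0],[0,0,0],[0,0,0],[0,0,0],[0,0,0],[0,0,0]]' --travel '[[0.1,0.38,0],[0.2,0.7,0],[0.25,0.8,0],[0.25,0.8,0],[0.25,0.8,0],[0.25,0.8,0],[0.25,0.8,0],[0.25,0.8,0],[0.25,0.8,0],[0.25,0.8,0],[0.1,0.8,0],[0,0,0]]' --grip '[-0.6,-0.6,-0.6,-0.6,-0.6,-0.6,-0.6,-0.6,-0.6,-0.6,-0.6,-0.6]'

```text
time_s: 18.35
ee_pos: [0.5712, 0.1372, 0.1611]
eef_rot: [-1.571, -0.001, -2.876]
force: [-0.1, 0.6, 0.1]
grip_width: 0.075
```

```bash
python3 ov.py c1 weight_large .573 .133 .046
```

```text
[0.571  0.1351 0.1611]
```

View pics/c1.png

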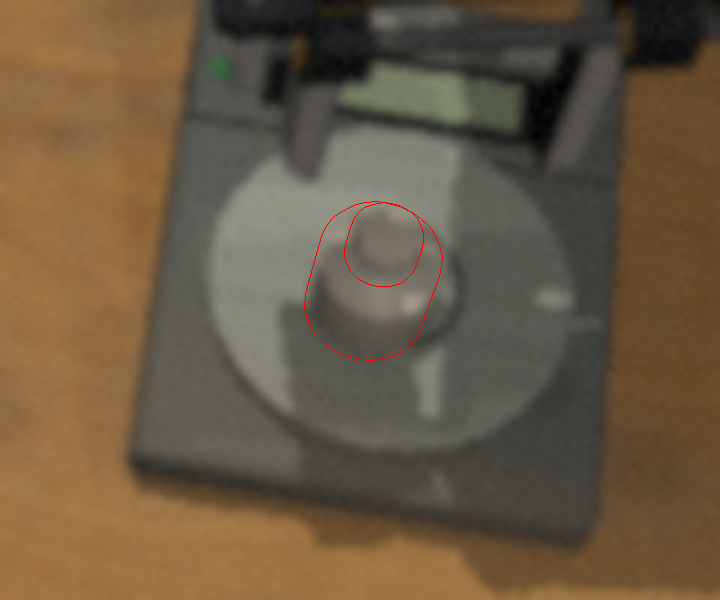

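The weight sits about 2 mm nearer −x than my fit, so (0.5705, 0.1345), which is where the TCP now is. Descending around it.

Request:
play_rows --twist '[[0,0,0],[0,0,0],[0,0,0],[0,0,0],[0,0,0],[0,0,0]]' --travel '[[0,0,-0.3],[0,0,-0.5],[0,0,-0.4],[0,0,-0.3],[0,0,-0.1],[0,0,0]]' --grip '[-0.6,-0.6,-0.6,-0.6,-0.6,-0.6]'

```text
time_s: 19.0
ee_pos: [0.5713, 0.1327, 0.0819]
eef_rot: [-1.571, -0.001, -2.88]
force: [0.1, -0.7, 0.1]
grip_width: 0.0749
```

```bash
python3 ov.py c2 weight_large .5705 .1345 .046
```

```text
[0.5716 0.133  0.0827]
```

View pics/c2.png

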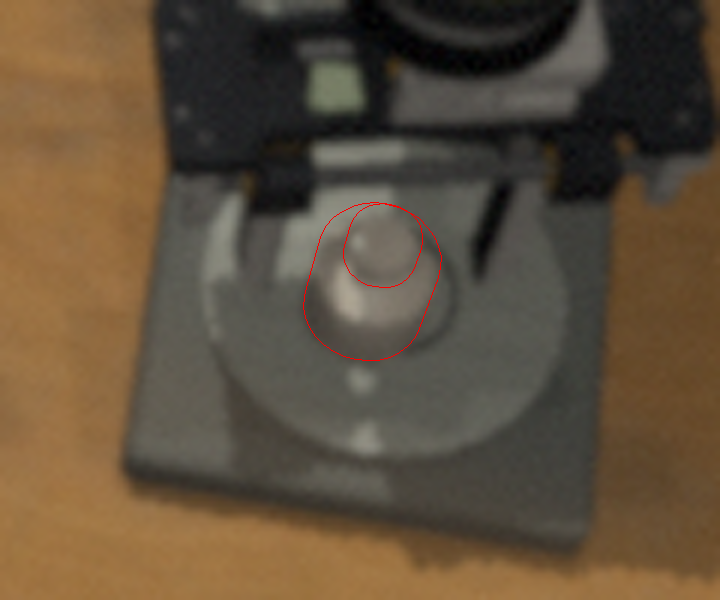

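Request:
play_rows --twist '[[0,0,0],[0,0,0],[0,0,0],[0,0,0],[0,0,0],[0,0,0],[0,0,0],[0,0,0],[0,0,0],[0,0,0]]' --travel '[[0,0.03,-0.11],[0,0,-0.11],[0,0,0],[0,0,0],[0,0,0],[0,0,0],[0,0,0],[0,0,0],[0,0,0],[0,0,0]]' --grip '[-0.6,-0.6,-0.6,-0.4,-0.2,-0.1,0,0.2,0.6,0.6]' --force 30

```text
time_s: 20.05
ee_pos: [0.5716, 0.1345, 0.0714]
eef_rot: [-1.57, 0.0, -2.88]
force: [0.6, -4.0, 3.0]
grip_width: 0.0418
```

Request:
play_rows --twist '[[0,0,0],[0,0,0],[0,0,0],[0,0,0],[0,0,0],[0,0,0],[0,0,0]]' --travel '[[0,0,0],[0,0,0.06],[0,0,0.15],[0,0,0.2],[0,0,0.2],[0,0,0],[0,0,0]]' --grip '[0.6,0.6,0.6,0.6,0.6,0.6,0.6]'

```text
time_s: 20.75
ee_pos: [0.5714, 0.1348, 0.102]
eef_rot: [-1.571, 0.0, -2.88]
force: [0.1, 0.3, -5.3]
grip_width: 0.042
```

```bash
python3 ov.py c3 weight_large .5715 .1345 .0765
```

```text
[0.5712 0.1348 0.1015]
```

View pics/c3.png

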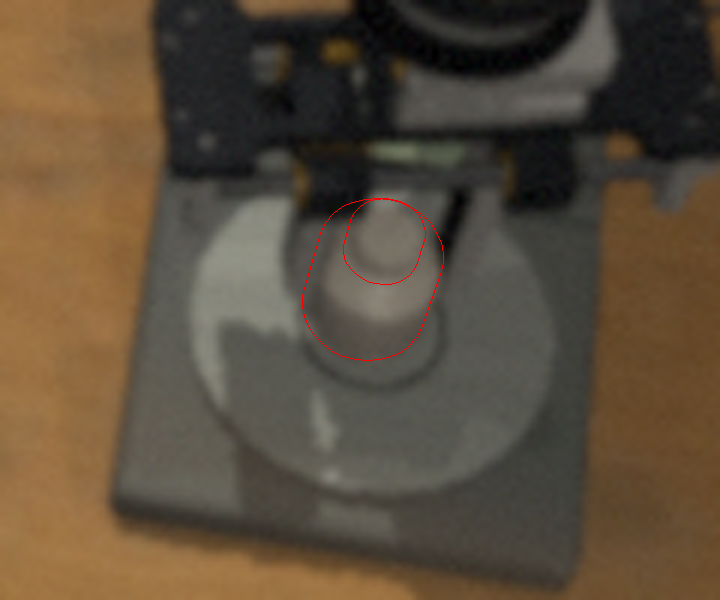

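Lifted: the force reads −5.3 N and the weight is upright. Carrying it to case_large.

Request:
play_rows --twist '[[0,0,0],[0,0,0],[0,0,0],[0,0,0],[0,0,0],[0,0,0],[0,0,0],[0,0,0],[0,0,0],[0,0,0],[0,0,0],[0,0,0]]' --travel '[[-0.06,-0.16,0],[-0.14,-0.3,0],[-0.2,-0.45,0],[-0.25,-0.5,0],[-0.25,-0.5,0],[-0.25,-0.5,0],[-0.25,-0.5,0],[-0.23,-0.5,0],[-0.16,-0.4,0],[-0.08,-0.25,0],[-0.02,-0.1,0],[0,0,0]]' --grip '[0.6,0.6,0.6,0.6,0.6,0.6,0.6,0.6,0.6,0.6,0.6,0.6]'

```text
time_s: 22.0
ee_pos: [0.4769, -0.0735, 0.1017]
eef_rot: [-1.571, 0.0, -2.881]
force: [-0.1, -0.1, -4.8]
grip_width: 0.0418
```

Request:
play_rows --twist '[[0,0,0],[0,0,0],[0,0,0],[0,0,0],[0,0,0]]' --travel '[[0,0,-0.2],[0,0,-0.3],[0,0,-0.3],[0,0,-0.1],[0,0,0]]' --grip '[0.6,0.6,0.6,0.6,0.6]'

```text
time_s: 22.5
ee_pos: [0.4765, -0.0726, 0.0558]
eef_rot: [-1.572, -0.002, -2.879]
force: [-0.1, 0.0, -4.2]
grip_width: 0.042
```

```bash
python3 ov.py c4 weight_large .476 -.0735 .0315
```

```text
[ 0.4769 -0.0729  0.0565]
```

View pics/c4.png

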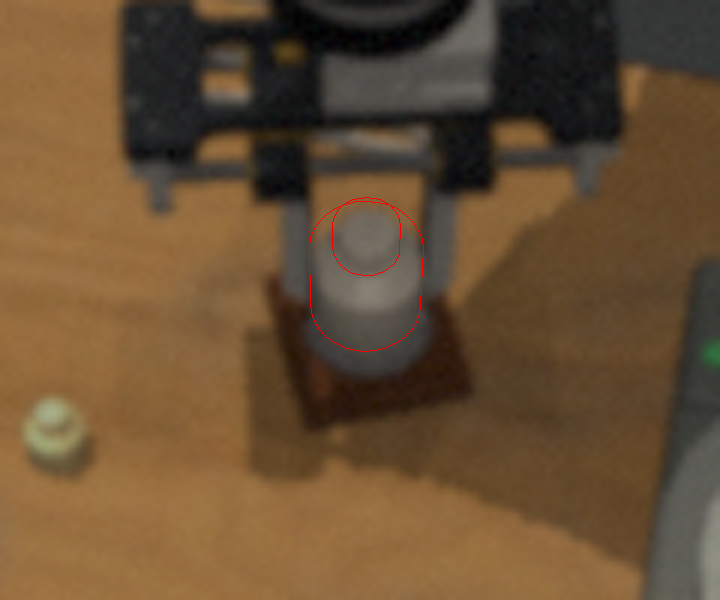

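The weight is centred over the seat, with felt visible below at (370,360). Lowering in steps.

Request:
play_rows --twist '[[0,0,0],[0,0,0],[0,0,0],[0,0,0],[0,0,0],[0,0,0]]' --travel '[[0,0,-0.08],[0,0,-0.08],[0,0,-0.08],[0,0,-0.08],[0,0,0],[0,0,0]]' --grip '[0.6,0.6,0.6,0.6,0.6,0.6]'

```text
time_s: 23.15
ee_pos: [0.4769, -0.0733, 0.0407]
eef_rot: [-1.571, -0.0, -2.88]
force: [-1.0, -0.1, -5.0]
grip_width: 0.042
```

```bash
python3 ov.py c5 weight_large .4765 -.0732 .0155
```

```text
[ 0.4769 -0.0733  0.0408]
```

View pics/c5.png

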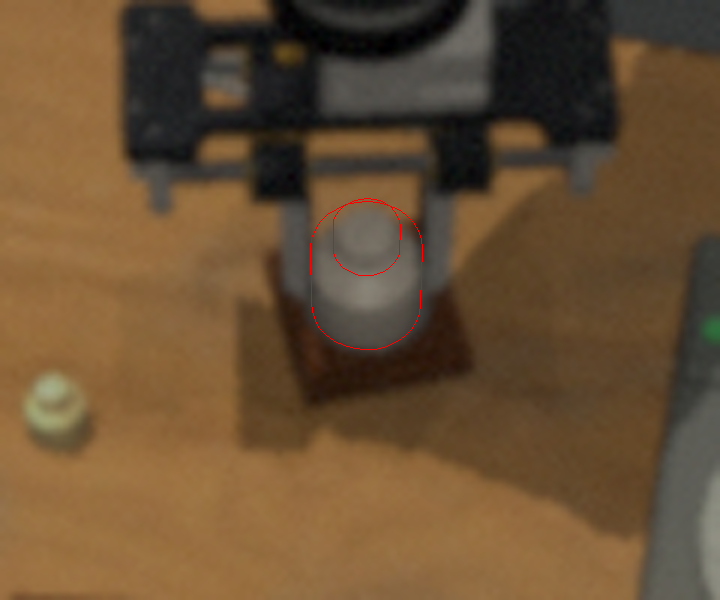

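It has passed the rim with no contact force. Lowering the last 7 mm.

Request:
play_rows --twist '[[0,0,0],[0,0,0],[0,0,0],[0,0,0],[0,0,0]]' --travel '[[0,0,-0.05],[0,0,-0.05],[0,0,-0.025],[0,0,0],[0,0,0]]' --grip '[0.6,0.6,0.6,0.6,0.6]'

```text
time_s: 23.7
ee_pos: [0.4769, -0.0733, 0.0344]
eef_rot: [-1.571, -0.0, -2.88]
force: [0.5, 0.1, -4.6]
grip_width: 0.0416
```

Request:
play_rows --twist '[[0,0,0],[0,0,0],[0,0,0]]' --travel '[[0,0,-0.015],[0,0,-0.01],[0,0,0]]' --grip '[0.6,0.6,0.6]'

```text
time_s: 24.0
ee_pos: [0.4769, -0.0733, 0.0334]
eef_rot: [-1.571, 0.0, -2.88]
force: [-1.4, -0.4, 0.2]
grip_width: 0.0416
```

Contact comes at exactly the expected height, and the weight is carried by the seat. Releasing.

Request:
play_rows --twist '[[0,0,0],[0,0,0],[0,0,0],[0,0,0],[0,0,0],[0,0,0],[0,0,0],[0,0,0],[0,0,0],[0,0,0]]' --travel '[[0,0,0],[0,0,0],[0,0,0],[0,0,0],[0,0,0.3],[0,0,0.5],[0,0,0.5],[0,0,0.4],[0,0,0],[0,0,0]]' --grip '[-0.1,-0.4,-0.5,-0.5,-0.5,-0.5,-0.5,-0.5,-0.5,-0.5]'

```text
time_s: 25.0
ee_pos: [0.4768, -0.0732, 0.1178]
eef_rot: [-1.571, 0.0, -2.88]
force: [0.2, 0.3, 0.1]
grip_width: 0.0705
```

```bash
python3 ov.py c6 weight_large .4765 -.0732 .008
python3 - <<'E'
from h import *
from station import ctrl
p=ctrl.camera("top");ps=ctrl.camera("side")
for q in(p,ps):
  for r in ctrl.trace("weight_small",q):
    m=r["pixels"];ce=np.argwhere(m).mean(0)[::-1]
    print(r["confidence"],m.sum(),fit(q,m,lambda x,y:wg("weight_small",x,y,0),list(ray(q,ce,.015)[:2]),[.003,.003]))
E
```

```text
[ 0.4764 -0.0732  0.1173]
0.52 19 (array([ 0.55204153, -0.18688288]), np.float64(48.4375), np.float32(19.0))
```

View pics/c6.png

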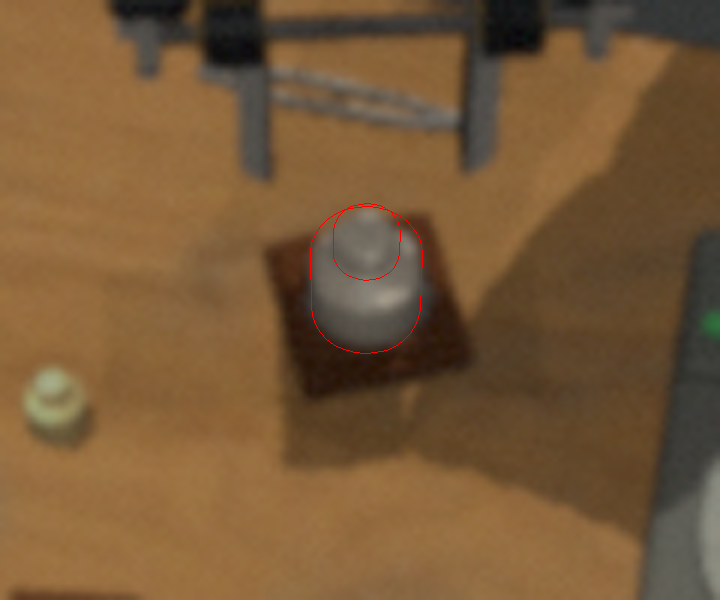

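The large weight is seated upright and matches the overlay. The small one is still where I released it, at (0.550, −0.183). Going back for it.

Request:
play_rows --twist '[[0,0,0],[0,0,0],[0,0,0],[0,0,0],[0,0,0],[0,0,0],[0,0,0],[0,0,0],[0,0,0],[0,0,0]]' --travel '[[0.2,-0.35,0],[0.3,-0.45,0],[0.3,-0.45,0],[0.3,-0.45,0],[0.3,-0.4,0],[0.06,-0.1,-0.2],[0,0,-0.4],[0,0,-0.4],[0,0,0],[0,0,0]]' --grip '[-0.3,-0.3,-0.3,-0.3,-0.3,-0.3,-0.3,-0.3,-0.3,-0.3]'

```text
time_s: 26.25
ee_pos: [0.5495, -0.1828, 0.068]
eef_rot: [-1.571, -0.001, -2.879]
force: [0.5, -0.4, 0.3]
grip_width: 0.061
```

```bash
python3 ov.py d1 weight_small .55 -.183 0
```

```text
[ 0.5499 -0.183   0.0687]
```

View pics/d1.png

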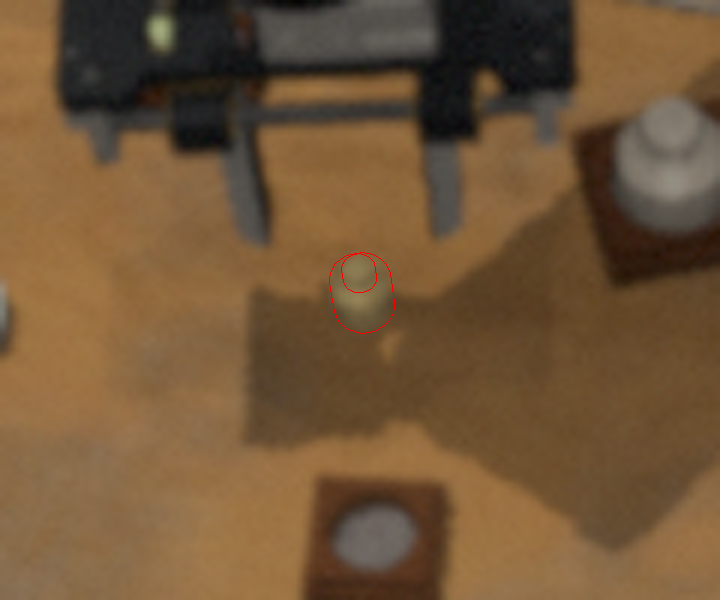

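The small weight matches its predicted spot. There is no rim here, so I'll take it lower for a better grip.

Request:
play_rows --twist '[[0,0,0],[0,0,0],[0,0,0],[0,0,0],[0,0,0],[0,0,0],[0,0,0]]' --travel '[[0,0,-0.2],[0,0,-0.3],[0,0,-0.3],[0,0,-0.15],[0,0,0],[0,0,0],[0,0,0]]' --grip '[-0.3,-0.3,-0.3,-0.3,-0.3,-0.3,-0.3]'

```text
time_s: 27.0
ee_pos: [0.5501, -0.1834, 0.0212]
eef_rot: [-1.57, 0.001, -2.88]
force: [1.3, 0.1, 0.2]
grip_width: 0.061
```

Request:
play_rows --twist '[[0,0,0],[0,0,0],[0,0,0],[0,0,0],[0,0,0],[0,0,0],[0,0,0]]' --travel '[[0,0,-0.04],[0,0,0],[0,0,0],[0,0,0],[0,0,0],[0,0,0],[0,0,0]]' --grip '[-0.1,0.1,0.3,0.4,1,1,1]' --force 15

```text
time_s: 27.7
ee_pos: [0.5499, -0.1833, 0.0188]
eef_rot: [-1.571, 0.0, -2.88]
force: [0.2, 0.2, -0.1]
grip_width: 0.0224
```

Request:
play_rows --twist '[[0,0,0],[0,0,0],[0,0,0],[0,0,0],[0,0,0],[0,0,0],[0,0,0],[0,0,0]]' --travel '[[0,0,0.1],[0,0,0.2],[0,0,0.4],[0,0,0.4],[0,0,0.4],[0,0,0.4],[0,0,0.1],[0,0,0]]' --grip '[1,1,1,1,1,1,1,1]'

```text
time_s: 28.5
ee_pos: [0.5501, -0.1833, 0.1195]
eef_rot: [-1.57, 0.001, -2.88]
force: [-0.3, 0.9, -1.6]
grip_width: 0.0226
```

Request:
play_rows --twist '[[0,0,0],[0,0,0],[0,0,0],[0,0,0],[0,0,0],[0,0,0],[0,0,0],[0,0,0],[0,0,0],[0,0,0],[0,0,0],[0,0,0]]' --travel '[[0,0.2,0],[0.02,0.5,0],[0.03,0.7,0],[0.03,0.8,0],[0.03,0.8,0],[0.03,0.8,0],[0.03,0.8,0],[0.03,0.8,0],[0.03,0.6,0],[0.01,0.4,0],[0,0.1,0],[0,0,0]]' --grip '[1,1,1,1,1,1,1,1,1,1,1,1]'

```text
time_s: 29.7
ee_pos: [0.5613, 0.1422, 0.1179]
eef_rot: [-1.571, -0.001, -2.879]
force: [0.7, 0.7, -1.0]
grip_width: 0.0224
```

```bash
python3 ov.py d2 weight_small .562 .141 .1
```

```text
[0.5615 0.1414 0.1181]
```

View pics/d2.png

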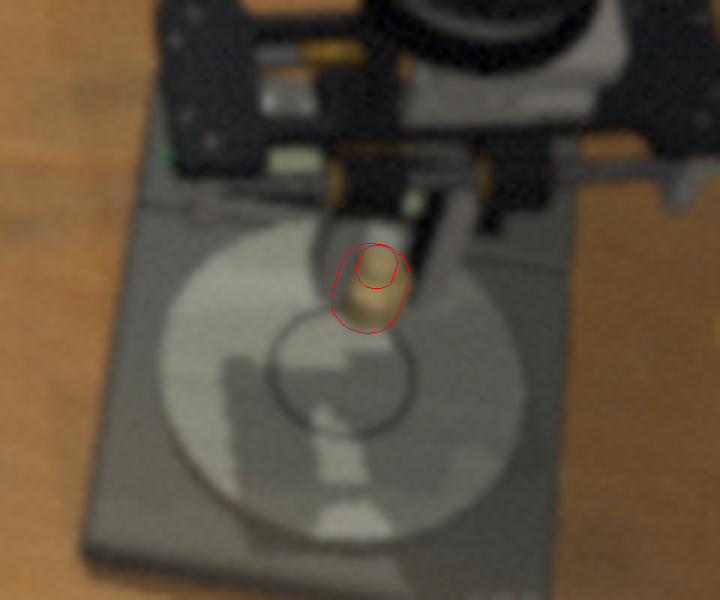

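The small weight is upright over the pan, and the engraved circle is now unobstructed, centred at about (342,372). I'll check that centre and then descend.

Run:
```python
from h import *
p=pickle.load(open("side0.pkl","rb"))
u=proj(p,[[.562,.141,.1]])[0].astype(int)
print(ray(p,[u[0]-60+342/6-.5,u[1]-50+372/6-.5],.046))
```

```text
[0.56048868 0.14102806 0.046     ]
```

Request:
play_rows --twist '[[0,0,0],[0,0,0],[0,0,0],[0,0,0],[0,0,0],[0,0,0],[0,0,0]]' --travel '[[0,0,-0.1],[0,0,-0.25],[0,0,-0.25],[0,0,-0.2],[0,0,-0.1],[0,0,0],[0,0,0]]' --grip '[1,1,1,1,1,1,1]'

```text
time_s: 30.45
ee_pos: [0.562, 0.1418, 0.0738]
eef_rot: [-1.571, 0.0, -2.88]
force: [-1.4, -0.6, -1.8]
grip_width: 0.0224
```

Pan centre is confirmed within 2 mm. Final approach in small steps.

Request:
play_rows --twist '[[0,0,0],[0,0,0],[0,0,0],[0,0,0],[0,0,0]]' --travel '[[0,0,-0.05],[0,0,-0.05],[0,0,-0.05],[0,0,0],[0,0,0]]' --grip '[1,1,1,1,1]'

```text
time_s: 30.95
ee_pos: [0.5618, 0.1418, 0.0662]
eef_rot: [-1.571, -0.0, -2.88]
force: [0.0, 0.2, -0.7]
grip_width: 0.0224
```

Request:
play_rows --twist '[[0,0,0],[0,0,0],[0,0,0]]' --travel '[[0,0,-0.015],[0,0,0],[0,0,0]]' --grip '[1,1,1]'

```text
time_s: 31.25
ee_pos: [0.5619, 0.1418, 0.0655]
eef_rot: [-1.571, 0.0, -2.88]
force: [0.0, 0.5, -0.8]
grip_width: 0.0225
```

Request:
play_rows --twist '[[0,0,0],[0,0,0],[0,0,0]]' --travel '[[0,0,-0.01],[0,0,0],[0,0,0]]' --grip '[1,1,1]'

```text
time_s: 31.55
ee_pos: [0.5618, 0.1418, 0.0649]
eef_rot: [-1.571, -0.0, -2.88]
force: [-0.2, 0.6, -1.6]
grip_width: 0.0228
```

Request:
play_rows --twist '[[0,0,0],[0,0,0],[0,0,0]]' --travel '[[0,0,-0.008],[0,0,0],[0,0,0]]' --grip '[1,1,1]'

```text
time_s: 31.85
ee_pos: [0.5619, 0.1418, 0.0647]
eef_rot: [-1.571, 0.0, -2.88]
force: [-0.9, -0.4, 1.8]
grip_width: 0.0226
```

Light contact. Opening gently, rising and backing off.

Request:
play_rows --twist '[[0,0,0],[0,0,0],[0,0,0],[0,0,0],[0,0,0],[0,0,0],[0,0,0],[0,0,0],[0,0,0],[0,0,0],[0,0,0]]' --travel '[[0,0,0],[0,0,0],[0,0,0],[0,0,0],[0,0,0.2],[0,0,0.4],[0,0,0.5],[0,0,0.5],[0,0,0.5],[0,0,0.5],[0,0,0]]' --grip '[0.4,0.2,-0.1,-0.3,-0.3,-0.3,-0.3,-0.3,-0.3,-0.3,-0.3]'

```text
time_s: 32.95
ee_pos: [0.563, 0.142, 0.1988]
eef_rot: [-1.57, 0.006, -2.88]
force: [-0.2, 0.6, -0.1]
grip_width: 0.0611
```

Request:
play_rows --twist '[[0,0,0],[0,0,0],[0,0,0],[0,0,0],[0,0,0],[0,0,0],[0,0,0],[0,0,0],[0,0,0],[0,0,0],[0,0,0],[0,0,0]]' --travel '[[-0.4,0.2,0],[-0.5,0.4,0],[-0.5,0.5,0],[-0.5,0.6,0],[-0.5,0.6,0],[-0.5,0.6,0],[-0.5,0.6,0],[-0.4,0.5,0],[-0.3,0.4,0],[0,0.2,0],[0,0,0],[0,0,0]]' --grip '[-0.3,-0.3,-0.3,-0.3,-0.3,-0.3,-0.3,-0.3,-0.3,-0.3,-0.3,-0.3]'

```text
time_s: 34.15
ee_pos: [0.3573, 0.3711, 0.1942]
eef_rot: [-1.57, -0.0, -2.88]
force: [-0.6, -0.8, -0.5]
grip_width: 0.0609
```

Run:
```python
from h import *
from station import ctrl
print(ctrl.get_obs()["ee_pos"].round(3))
S=[("weight_large",.4765,-.0732,.008,.012),("weight_medium",.4515,-.2805,.008,.012),("weight_small",.562,.1415,.046,0)]
ims=[]
for n in("side","top"):
    p=ctrl.camera(n);im=cv2.resize(p["img"][:,:,::-1],None,fx=3,fy=3,interpolation=cv2.INTER_CUBIC);raw=im.copy()
    for w,x,y,z,cl in S:
        for r in ctrl.trace(w,p)[:2]:
            m=r["pixels"];b=fit(p,m,lambda x,y:wg(w,x,y,z,cl),[x,y],[.004,.004]);print(n,w,round(r["confidence"],2),b[0].round(4),b[1],m.sum())
        for q in wg(w,x,y,z): cv2.polylines(im,[cv2.convexHull(((proj(p,q)+.5)*3).astype(np.int32))],True,(0,0,255),1)
    for k,i in(("",im),("r",raw)):
        cv2.imwrite(f"pics/e_{n}{k}.png",i[330:850,400:1200] if n=="side" else i[400:850,380:1130])
    o=pickle.load(open(f"{n}0.pkl","rb"))
    for t in("tweezers","ring_gauge","micrometer"): print(n,t,[np.array(r["point"]).round(1) for r in ctrl.boxes_of(t,p)][:1])
```

```text
[0.357 0.371 0.194]
side weight_large 0.81 [ 0.4795 -0.0729] 51.0625 304
side weight_medium 0.47 [ 0.4539 -0.2797] 17.25 195
side weight_medium 0.37 [-0.1988 -0.0653] 215.0 215
side weight_small 0.66 [0.563  0.1413] 28.3125 112
side weight_small 0.38 [0.566  0.1415] 361.375 221
side tweezers [array([257.2, 130.9])]
side ring_gauge [array([136.3, 184.8])]
side micrometer [array([302.1, 288.3])]
top weight_large 0.52 [ 0.4783 -0.0735] 13.125 205
top weight_medium 0.61 [ 0.4506 -0.2797] 10.125 128
top weight_small 0.45 [0.562  0.1405] 26.0 50
top tweezers [array([332.7, 226.3])]
top ring_gauge [array([355.4, 174.2])]
top micrometer [array([213.6, 128.1])]
```

View pics/e_side.png

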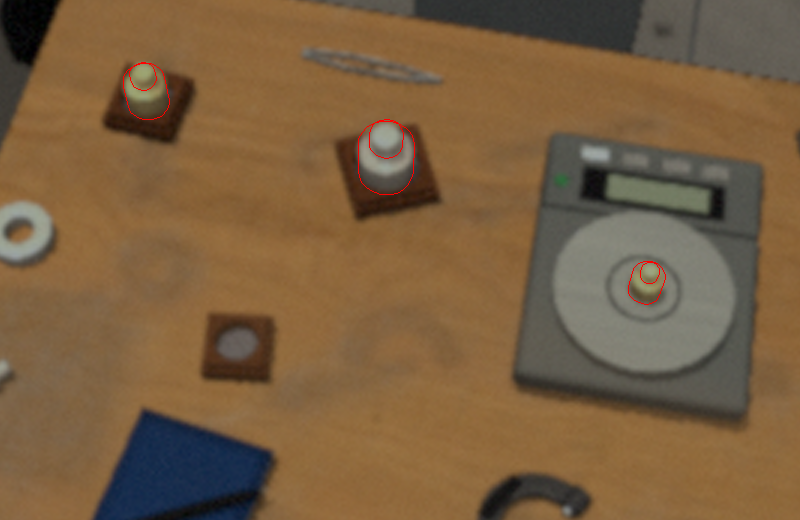

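View pics/e_topr.png

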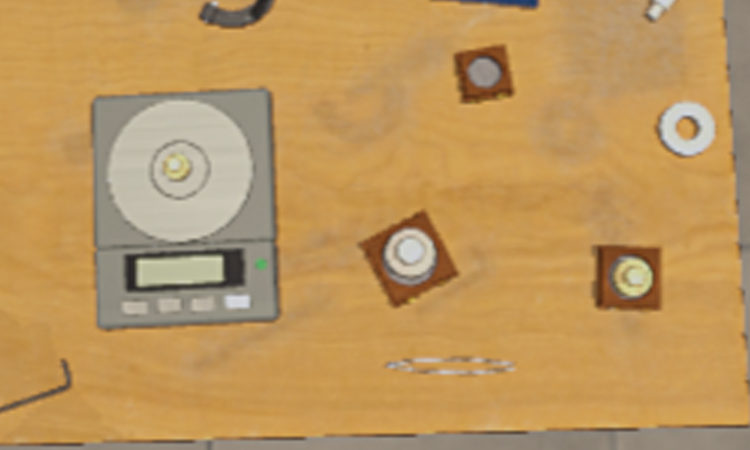

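All three weights are upright in the right places: in the top view the small is in the engraved circle (176,166), the large in its case (409,252) and the medium in its case (632,277). The bystanders look unmoved. Handing in.

```bash
python3 -c "
from station import ctrl
print(ctrl.hand_in())"
```

```text
the job is handed in; nothing more can be done
None
```

The job is handed in, at about 34 s of the 90 s allowed. I parked the small weight on free table, moved the medium to its own case, then the large to its own case. Last, I set the small one on the pan.

**Final positions:**

| Weight | Side-camera fit (x, y) | Top-camera fit (x, y) | Target (x, y) |
|---|---|---|---|
| large | (0.480, −0.073) | (0.478, −0.074) | case_large (0.476, −0.073) |
| medium | (0.454, −0.280) | (0.451, −0.280) | case_medium (0.4515, −0.2805) |
| small | (0.563, 0.141) | (0.562, 0.141) | pan centre (0.562, 0.142) |

- **Accuracy:** all three are within about 4 mm of target by either camera. The two camera fits differ by 1–3 mm.
- **Set-down:** both cases gave contact at the expected seat-floor height. The force read about 2 N when the small weight touched the pan. All three look upright, and the arm is well clear.
- **Bystanders:** the ring, tweezers and micrometer look unmoved. Two detector readings did not back this up:
  - The top-view tweezers detection landed on the medium case; the tweezers themselves look unchanged in the pictures.
  - The top-view micrometer point shifted by about 6 pixels, but the side view showed a shift of only 1 pixel and the arm never went near it.

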